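# Tighten the lock ring of a tilted clarinet holder with a pin spanner

### The job

Take the two-pronged pin spanner off its wooden rail, set both prongs into the two holes of the tilted lock ring, and with the spanner turn the ring clockwise (looking down on its face) until it is hard against its stop. Then put the spanner back upright on the rail, sitting flat on top with a prong hanging down either side, and let go of it. Leave the bell, the bottle and the tin where they are.

Things in the scene. Friction and masses are not known exactly. Their poses are not given: they have to be found in the camera images.
- spanner_grip (a point): Centre of the flat dark wooden handle of the pin spanner (loose, upright on the rail, 0.18-0.29 kg). Handle 60 mm long (x) x 16 mm thick (y: pinch it along y) x 56 mm tall (z). This point is 28 mm below the handle's top, 28 mm above the bridge bar's top, 42 mm above the bridge's underside, 56 mm above the prong tips. x runs from prong to prong; z points away from the prongs.
- prong_a (a point): Tip of the spanner's prong at +27 mm along its x. Under the handle is a dark steel bridge bar (74 long in x, 24 wide, 14 mm high); two steel prongs, 7 mm round and 14 mm long (last 4 mm tapering to 3.6 mm), point down from it, 54 mm apart. The spanner is the same turned half round: either prong may go into either hole.
- prong_b (a point): Tip of the spanner's prong at -27 mm along its x.
- ring_face (a point): Centre of the outer face of the steel lock ring (84 mm across, 14 mm thick, 25 mm bore with a black clarinet joint in it), about 160 mm above the bench on the grey holder (150 x 130 mm base, fixed). z is the ring's axis, out of the face; it leans 30 degrees from vertical, roughly away from the robot: the spanner must lean likewise. x and y lie in the face and turn with the ring.
- hole_a (a point): Centre of the mouth, on the ring's face, of one of its two round holes: 13 mm across, 54 mm apart on opposite sides of the ring's centre, 18 mm deep. With the prongs fully in, the bridge's underside lies flat on the ring's face. The holes turn with the ring.
- hole_b (a point): Centre of the mouth of the ring's other hole, as hole_a.
- lock_ring (a joint): Turn of the lock ring in rad, growing clockwise as seen looking down on its face. It starts loose at 0.2 to 0.6; at 1.2 it is fully tight, hard against its stop (the lug on the ring's rim meets the block on the holder). It turns stiffly (about 0.12 N m) and stays where it is left; the prongs have about 0.11 rad of play either way in the holes.
- rail_top (a point): Centre of the top face of the wooden rail: 130 mm long (x), 30 mm wide (y), top 75 mm above the bench, on a fixed 150 x 100 x 12 mm foot. z is up. The spanner sits with its bridge across the rail (its x along the rail's y), the bridge's underside on the rail's top, so spanner_grip is 42 mm above this point; the prongs hang down either side with about 8 mm to spare.
- bell: Bystander: black clarinet bell standing on its wide end, 78 mm across, 100 mm tall. Origin at the centre of its underside.
- oil: Bystander: amber bottle, 44 mm across, 110 mm tall. Origin at the centre of its underside.
- tin: Bystander: open aluminium cup, 76 mm across the rim, 60 mm tall. Origin at the centre of its underside.
There are look-alikes about, which are no part of the job. Leave any green or turquoise look-alike of the part that bears spanner_grip alone.

How it is judged (in metres and radians):
On the way, in this order (a step that is already met when the one before it is completed fails the run):
1. both prongs are at least 6 mm deep in the two holes, and the ring has not yet been turned (its holes within 6 mm of where they started) (((distance between prong_a and hole_a below 0.0165 m and distance between prong_b and hole_b below 0.0165 m and z of each of prong_a, prong_b in the frame of ring_face below -0.006 m) or (distance between prong_a and hole_b below 0.0165 m and distance between prong_b and hole_a below 0.0165 m and z of each of prong_a, prong_b in the frame of ring_face below -0.006 m)) and distance of hole_a from where it was at the start of the episode below 0.006 m), for 0.2 s.
2. the ring is tightened against its stop (joint above 1.12 rad) with both prongs still in the holes (((distance between prong_a and hole_a below 0.0165 m and distance between prong_b and hole_b below 0.0165 m and z of each of prong_a, prong_b in the frame of ring_face below -0.006 m) or (distance between prong_a and hole_b below 0.0165 m and distance between prong_b and hole_a below 0.0165 m and z of each of prong_a, prong_b in the frame of ring_face below -0.006 m)) and value of joint lock_ring above 1.12 rad), for 0.2 s.
At the end, for the whole second after the job is handed in: The ring is within 0.08 rad of its stop (joint above 1.12), and the spanner is at rest upright (within 0.1 rad) on the rail: spanner_grip 38 to 46 mm above rail_top, within 20 mm of the rail's middle line and 65 mm of its middle along it (value of joint lock_ring above 1.12 rad and angle between spanner_grip's own z axis and vertical below 0.1 rad and z of spanner_grip in the frame of rail_top between 0.038 and 0.046 m and x of spanner_grip in the frame of rail_top between -0.065 and 0.065 m and y of spanner_grip in the frame of rail_top between -0.02 and 0.02 m and linear speed of spanner below 0.02 m/s); the robot touches nothing.
It fails at once if the bell is moved by more than 30 mm (distance of bell from where it was at the start of the episode above 0.03 m).
It fails at once if the oil is moved by more than 30 mm (distance of oil from where it was at the start of the episode above 0.03 m).
It fails at once if the tin is moved by more than 30 mm (distance of tin from where it was at the start of the episode above 0.03 m).
It also fails if it takes over 61 s, if anything falls off the work surface, if the arm or the gripper's body presses on something with over 40 N, if the wrist force passes 120 N, or if a joint passes its speed limit or range.

### The arm

A 7-joint arm with a two-finger parallel gripper is mounted at the origin on the work surface. World frame = base frame: x ahead of the robot, y to its left, z up, the work surface at z = 0. Lengths are in mm, angles in rad, forces in N, time in s.
With the tool pointing down it reaches from about 400 to 875 mm from the base axis. Payload 4.4 kg.
Tool frame: the origin (TCP) lies at the very end of the fingers, on their centre line; the grasp point (between the pads) lies 19 mm behind it (ctrl.grip_point_offset is the distance from the TCP to the grasp point, in mm); z points along the fingers, y is the line along which they close (so a half turn about z gives the same grasp; the last joint's range is limited). The gripper opens to 85 mm and grips with 20 to 120 N. Pads are 22 mm wide; open, the fingers measure 114 mm over their backs; the gripper's body (76 mm by 85 mm) begins 54 mm behind the grasp point. The pads swing forward as they close: fully open they stand 13 mm farther back than shut.
Start: joints at [-1.348, 0.628, 0.038, 1.517, -0.027, 0.996, -0.02], TCP at [185.097, 623.103, 231.313] pointing down, gripper open.
Joint ranges: [-3.06, 3.06], [-0.37, 2.12], [-1.25, 1.32], [0.18, 2.47], [-1.1, 4.24], [0.23, 1.98], [-2.94, 2.94]. Speed limits (rad/s): [2.57, 2.57, 3.14, 3.14, 3.14, 3.14, 3.14].

### API

Orientations are given as [roll, pitch, yaw] about the fixed x, y, z axes, in that order (R = Rz(yaw) Ry(pitch) Rx(roll)).
In Python, from cell import ctrl gives the robot as it stands.
- The arm moves only by the tool jog_arm, never from a script. Its argument "increments" is one flat list of numbers, 7 for each row, row after row: the finger opening in cm, from 0 to 8.54, then the shift along the tool's x, y, z in cm, then the turn, a rotation vector about the tool's x, y, z in degrees. In form: [fingers, x, y, z, rx, ry, rz, fingers, x, y, z, rx, ry, rz, ...]. A call has 1 to 20 rows; each row is the pose to reach, as a shift and turn from the pose commanded when the call began, along the tool's axes at that moment; what a row does not reach only later rows make up. A row lasts 1/10 s, in which the tool goes at most 50 mm and 8.59 degrees, less where a joint would pass 70% of its speed; a pose out of reach is approached as far as the arm can. A call with a gripper value outside its range is refused whole. The fingers move at their own pace and stop on an object; the grip force is fixed at half the most. Time passes only in rows, so rows that repeat a pose let the fingers close. It gives the time, the measured TCP pose, the force, the opening and the grip force at its end, in the units of the state.
- ctrl.read_state(): the state, without advancing time (a new reading comes with each control period).
- ctrl.get_image(name): name is "scene" or "top"; returns the picture (400x640x3 uint8, red, green, blue); there is no depth.
- ctrl.camera_params(name): a dict with "fx", "fy", "cx", "cy" (pixels), "extrinsics" (4x4, takes a point from world to camera coordinates). Camera axes: x right, y down, z forward; pixel columns grow to the right and rows downward; lengths in mm; the calibration is good to about 2 mm. A picture is of the moment at which its call begins. camera_params takes no time and is no camera call.
- ctrl.finish_job(): hands the job in; it is judged then, once.
The state is a dict: "clock": time; "qpos": joint angles; "qd": joint speeds; "tau": joint torques, N m; "eef_pos": TCP position; "tool_rot": TCP orientation; "force": force on the tool from outside, world axes, zero at the start; "torque": the same for the moment, N m; "width": finger opening in mm; "gripper_force": force on a finger pad.
Only numpy, scipy, OpenCV 4.12 (cv2) and the standard library are available. Lean on these libraries where they do the work, as an engineer would, in place of code of your own. Each camera call takes 0.05 s, during which the arm holds its last target. There are 200 camera calls.

## Working session

There is one attempt and no reset: what is moved stays moved. The work goes in short steps, Python scripts to look and compute and a tool call to move; the robot and the scene stay as the last step left them, time stands still between calls to the robot, and variables do not carry over. Pictures are saved under pics/ and viewed, at most 10 in all, crops included, and the job is handed in when it is done.

Besides the shell and the picture viewer there is one more tool, called after "Request:" as a command line: name --argument value ..., lists and objects as JSON in quotes. jog_arm: Moves the arm, as the interface text tells. Its arguments: {"type":"object","properties":{"increments":{"type":"array","items":{"type":"number"}}},"required":["increments"]}

```bash
ls; mkdir -p pics
python3 - <<'E'
from cell import ctrl
import cv2
for n in("scene","top"):
    im=ctrl.get_image(n); cv2.imwrite(f"pics/{n}0.png",im[:,:,::-1]); p=ctrl.camera_params(n); print(n,p)
print(ctrl.read_state())
E
```

```text
pics
scene {'fx': 428.3447011018045, 'fy': 428.3447011018045, 'cx': 316.0675916812442, 'cy': 201.54621771000535, 'extrinsics': array([[ 7.24361985e-01,  6.89068528e-01, -2.20063323e-02,
        -3.73141348e+02],
       [ 3.98006544e-01, -4.44029397e-01, -8.02763156e-01,
        -1.07753985e+02],
       [-5.62930285e-01,  5.72732449e-01, -5.95891799e-01,
         1.39082771e+03],
       [ 0.00000000e+00,  0.00000000e+00,  0.00000000e+00,
         1.00000000e+00]])}
top {'fx': 497.5728999217738, 'fy': 497.5728999217738, 'cx': 323.80191231724484, 'cy': 191.4502270199587, 'extrinsics': array([[-7.76083783e-03, -9.99954586e-01, -5.53136371e-03,
         2.74569260e+01],
       [-9.78233692e-01,  8.73908412e-03, -2.07322147e-01,
         5.42165663e+02],
       [ 2.07361070e-01,  3.80197278e-03, -9.78257089e-01,
         1.49331818e+03],
       [ 0.00000000e+00,  0.00000000e+00,  0.00000000e+00,
         1.00000000e+00]])}
{'clock': 0.1, 'qpos': array([-1.34776154,  0.62922423,  0.03844444,  1.51827296, -0.02701838,
        0.99629115, -0.02002537]), 'qd': array([-0.0005949 , -0.00297379,  0.00011259, -0.00194387,  0.00011031,
        0.00016681, -0.00064362]), 'tau': array([ 3.36215751e-03, -5.64537227e+01,  1.23075306e+00, -1.93976283e+01,
        1.13108344e-02,  5.43008588e-03,  1.25240430e-05]), 'eef_pos': array([184.94960106, 622.55099078, 230.49849999]), 'tool_rot': array([-3.13991458e+00, -2.10308170e-07,  2.85272264e+00]), 'force': array([ 0.71600011,  0.22358445, -0.34224542]), 'torque': array([ 0.00658034, -0.00152001, -0.01710025]), 'gripper_force': 0.0, 'width': 85.32754568137531}
```

View pics/scene0.png

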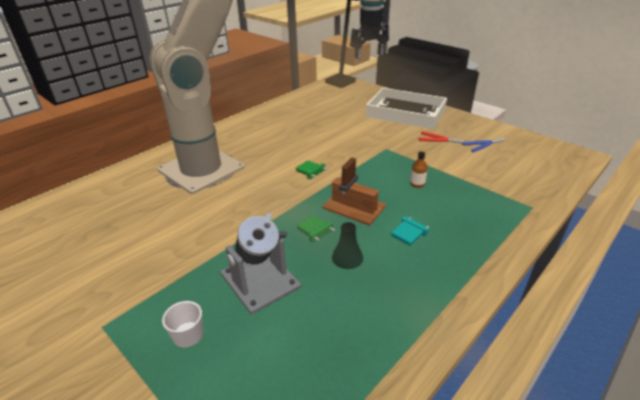

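View pics/top0.png

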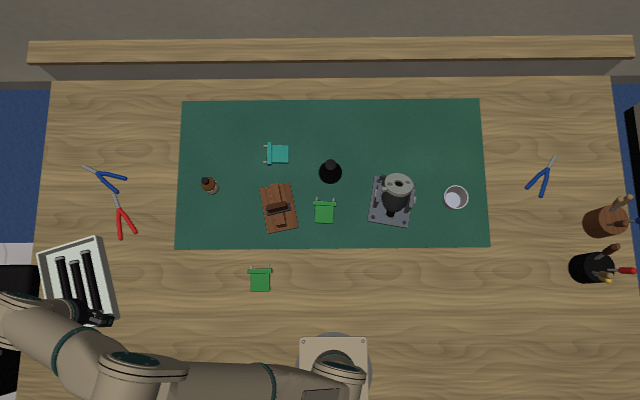

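```bash
cat > h.py <<'E'
import numpy as np,cv2
from cell import ctrl
def ray(n,u,v):
    p=ctrl.camera_params(n);E=p["extrinsics"];R=E[:3,:3];c=-R.T@E[:3,3]
    return c,R.T@np.array([(u-p["cx"])/p["fx"],(v-p["cy"])/p["fy"],1])
def onz(n,u,v,z):
    c,d=ray(n,u,v);return c+d*(z-c[2])/d[2]
def tri(uvs,uvt):
    A=np.zeros((3,3));b=np.zeros(3)
    for n,uv in(("scene",uvs),("top",uvt)):
        c,d=ray(n,*uv);d/=np.linalg.norm(d);P=np.eye(3)-np.outer(d,d);A+=P;b+=P@c
    return np.linalg.solve(A,b)
def proj(n,X):
    p=ctrl.camera_params(n);E=p["extrinsics"];q=E[:3,:3]@np.asarray(X,float)+E[:3,3]
    return p["fx"]*q[0]/q[2]+p["cx"],p["fy"]*q[1]/q[2]+p["cy"]
E
python3 - <<'E'
import cv2,numpy as np
t=cv2.imread("pics/top0.png");s=cv2.imread("pics/scene0.png")
f=lambda im,x,y,w,h:cv2.resize(im[y:y+h,x:x+w],(400,300),interpolation=cv2.INTER_CUBIC)
m=np.vstack([np.hstack([f(t,365,165,64,48),f(t,250,175,80,60)]),np.hstack([f(s,218,205,80,60),f(s,315,150,80,60)])])
cv2.imwrite("pics/m1.png",m)
E
```

```text
(no output)
```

View pics/m1.png

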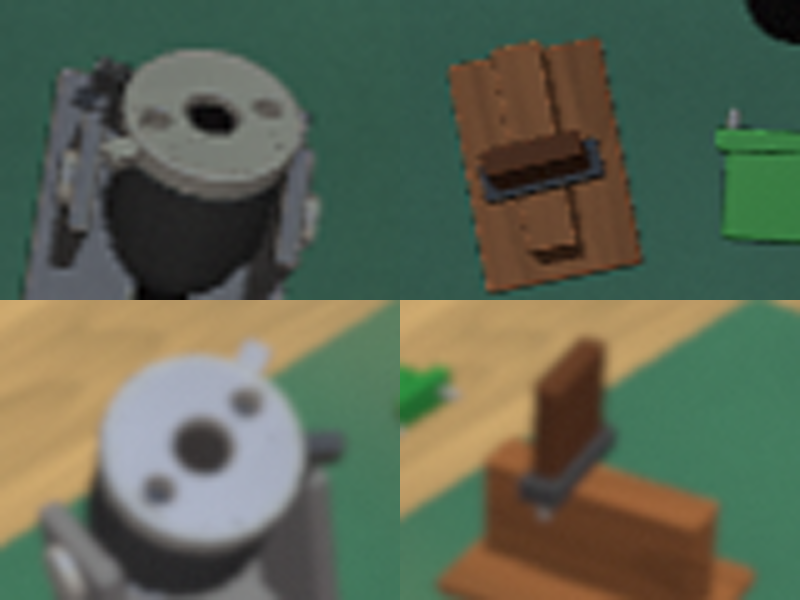

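Run:
```python
from h import *
t=cv2.imread("pics/top0.png");s=cv2.imread("pics/scene0.png")
f=lambda im,x,y,w,h:cv2.resize(im[y:y+h,x:x+w],(400,300),interpolation=cv2.INTER_CUBIC)
cv2.imwrite("pics/m2.png",np.hstack([f(t,355,170,80,60),f(s,210,240,100,75)]))
a=tri((267.2,225.4),(389.8,184.0));b=tri((249.8,242.8),(407.7,182.1))
print("holes",a,b,np.linalg.norm(a-b)); 
for n,u,v in(("top",389.8,184),("top",407.7,182.1),("scene",267.2,225.4),("scene",249.8,242.8)): print(n,onz(n,u,v,a[2]).round(1))
g=lambda x,y:onz("top",250+(x-400)/5,175+y/5,12)
C=np.array([g(*p) for p in((450,65),(598,38),(642,262),(490,290))]);print(C,C.mean(0))
for i in range(4): d=C[(i+1)%4]-C[i];print(np.hypot(*d[:2]),np.degrees(np.arctan2(d[1],d[0])))
g=lambda x,y,z:onz("top",250+(x-400)/5,175+y/5,z)
print("handle top",g(534,150,145),g(480,160,145),g(584,140,145))
print(proj("top",[512,119,145]))
# face ellipse, bright pixels
hs=cv2.cvtColor(t,cv2.COLOR_BGR2GRAY)[165:213,365:429];hs2=cv2.cvtColor(s,cv2.COLOR_BGR2GRAY)[205:265,218:298]
print(hs[18,20:60],hs2[30,15:65])
```

```text
holes [ 539.98973068 -168.87765456  164.99241133] [ 547.07678479 -222.44508718  156.57584751] 54.68578169452083
top [ 539.8 -169.1  165. ]
top [ 545.  -221.2  165. ]
scene [ 540.1 -168.7  165. ]
scene [ 555.2 -227.6  165. ]
[[565.06269712 228.12864031  12.        ]
 [582.01708498 133.05021972  12.        ]
 [436.47727649 104.28574153  12.        ]
 [419.51129681 200.14147483  12.        ]] [500.76708885 166.4015191   12.        ]
96.57824460023838 -79.88928729539238
148.35508437730482 -168.8201473031951
97.34560120452647 100.03711293403326
148.21771676144968 10.884202816823176
handle top [484.49351429 160.11288353 145.        ] [478.83968564 191.56389756 145.        ] [490.17612534 130.95423986 145.        ]
(np.float64(290.9350804205256), np.float64(195.6435841311159))
[117 129 104  78  78  86  88 113 124  99  43  10  15  15  15  13  22  66
  99 122 129 109  95  88  92 118 127 113 101  68  69  76  76  75  74  76
  75  75  75  75] [172 172 170 158 146 148 165 175 177 179 180 180 178 178 178 177 176 173
 160 130  89  60  53  51  51  53  54  53  54  59  83 119 153 171 177 176
 175 174 173 173 172 173 172 171 163 135  96  71  65  65]
```

View pics/m2.png

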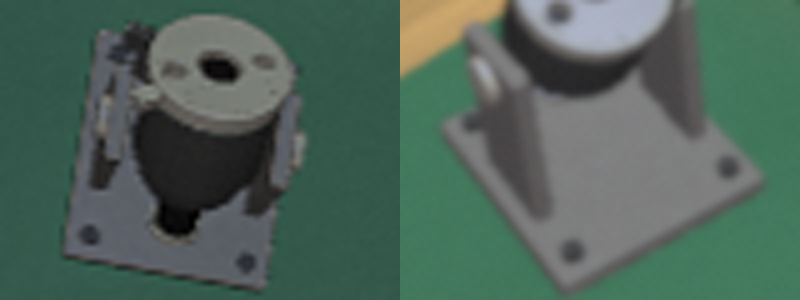

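```bash
cat >> h.py <<'E'
from scipy.spatial.transform import Rotation as Rn
def Rt(z,y):
    z=np.array(z,float);z/=np.linalg.norm(z);y=np.array(y,float);y-=z*(y@z);y/=np.linalg.norm(y)
    return np.column_stack([np.cross(y,z),y,z])
def inc(p,R):
    s=ctrl.read_state();R0=Rn.from_euler("xyz",s["tool_rot"]).as_matrix()
    print("inc cm",(R0.T@(np.array(p)-s["eef_pos"])/10).round(2),"rotvec deg",np.degrees(Rn.from_matrix(R0.T@R).as_rotvec()).round(2),"clk",s["clock"])
E
python3 - <<'E'
from h import *
g=lambda x,y,z:onz("top",355+x/5,170+y/5,z)
P=[g(100,30,12),g(65,250,12),g(267,287,12)]
q=[onz("scene",210+(x-400)/4,240+y/4,12) for x,y in((440,125),(568,290),(762,185))]
for a,b in((P[1],P[0]),(P[2],P[1]),(q[1],q[0]),(q[1],q[2])):
    d=b-a;print(a.round(),b.round(),np.hypot(*d[:2]),np.degrees(np.arctan2(d[1],d[0])))
print("handletop",tri((349.4,163.2),(276.8,205)))
y=[np.cos(np.radians(10.6)),np.sin(np.radians(10.6)),0]
inc([484.5,160,185],Rt([0,0,-1],y))
E
```

```text
[ 458. -116.   12.] [ 601. -143.   12.] 145.58400608290628 -10.420081315791496
[ 434. -243.   12.] [ 458. -116.   12.] 129.2153647391442 78.98807593277665
[ 584. -267.   12.] [ 435. -241.   12.] 150.88249618139486 169.9705665548384
[ 584. -267.   12.] [ 607. -147.   12.] 122.87418756366488 78.99921334490737
handletop [485.66283641 161.09315012 142.61433689]
inc cm [-41.89 -35.8    4.61] rotvec deg [-9.000e-02  5.000e-02  6.285e+01] clk 0.1
```

Request:
jog_arm --increments '[8.5,-20,-18,2,0,0,30,8.5,-20,-18,2,0,0,30,8.5,-20,-18,2,0,0,30,8.5,-20,-18,2,0,0,30,8.5,-20,-18,2,0,0,30,8.5,-41.9,-35.8,4.6,0,0,62.8,8.5,-41.9,-35.8,4.6,0,0,62.8,8.5,-41.9,-35.8,4.6,0,0,62.8,8.5,-41.9,-35.8,4.6,0,0,62.8,8.5,-41.9,-35.8,4.6,0,0,62.8,8.5,-41.9,-35.8,4.6,0,0,62.8,8.5,-41.9,-35.8,4.6,0,0,62.8,8.5,-41.9,-35.8,4.6,0,0,62.8,8.5,-41.9,-35.8,4.6,0,0,62.8,8.5,-41.9,-35.8,4.6,0,0,62.8]'

```text
clock: 1.6
eef_pos: [483.8, 162.5, 185.2]
tool_rot: [-3.141, -0.001, 1.76]
force: [0.5, -1.0, -1.0]
width: 84.7
gripper_force: 0.0
```

Run:
```python
from h import *
y=[np.cos(np.radians(10.6)),np.sin(np.radians(10.6)),0]
inc([485,160.5,98],Rt([0,0,-1],y))
t=cv2.cvtColor(ctrl.get_image("top"),cv2.COLOR_RGB2BGR);s=cv2.cvtColor(ctrl.get_image("scene"),cv2.COLOR_RGB2BGR)
f=lambda im,x,y,w,h:cv2.resize(im[y:y+h,x:x+w],(400,300),interpolation=cv2.INTER_CUBIC)
cv2.imwrite("pics/m3.png",np.hstack([f(t,230,160,100,75),f(s,305,100,100,75)]))
```

```text
inc cm [-0.23  0.09  8.72] rotvec deg [-0.04 -0.05  0.24] clk 1.6
```

View pics/m3.png

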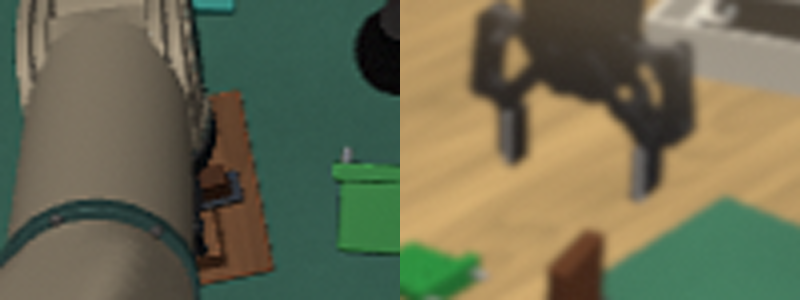

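Request:
jog_arm --increments '[8.5,-0.2,0.1,4,0,0,0.2,8.5,-0.2,0.1,6.5,0,0,0.2,8.5,-0.2,0.1,8.7,0,0,0.2,8.5,-0.2,0.1,8.7,0,0,0.2,0,-0.2,0.1,8.7,0,0,0.2,0,-0.2,0.1,8.7,0,0,0.2,0,-0.2,0.1,8.7,0,0,0.2,0,-0.2,0.1,8.7,0,0,0.2,0,-0.2,0.1,8.7,0,0,0.2,0,-0.2,0.1,8.7,0,0,0.2,0,-0.2,0.1,8.7,0,0,0.2,0,-0.2,0.1,8.7,0,0,0.2]'

```text
clock: 2.9
eef_pos: [486.4, 159.0, 98.9]
tool_rot: [3.141, -0.0, 1.753]
force: [-0.8, -0.2, 6.3]
width: 15.0
gripper_force: 58.9
```

Request:
jog_arm --increments '[0,0,0,-3,0,0,0,0,0,0,-7,0,0,0,0,0,0,-11,0,0,0,0,0,0,-15,0,0,0,0,0,0,-15,0,0,0]'

```text
clock: 3.4
eef_pos: [489.3, 159.4, 252.9]
tool_rot: [3.132, -0.002, 1.753]
force: [1.0, 0.6, -1.9]
width: 15.2
gripper_force: 59.5
```

```bash
cat >> h.py <<'E'
def axis(psi):
    p=np.radians(psi);return np.array([.5*np.cos(p),.5*np.sin(p),np.sqrt(.75)])
C=np.array([543.5,-195.7,160.5]);H=np.array([-7.1,53.6,8.4]);N=axis(-10)
def ringpose(d,off=0,n=N):  # d = gap bridge underside to face; off = spanner centre along tool x
    x=H-n*(H@n);x/=np.linalg.norm(x);z=-n;y=np.cross(z,x)
    return C+n*(23.9+d)-x*off,np.column_stack([x,y,z])
E
python3 - <<'E'
from h import *
p,R=ringpose(54,1.3);print(p.round(1));inc(p,R)
E
```

```text
[ 582.  -203.7  227.7]
inc cm [-37.4    2.51   2.47] rotvec deg [28.75 10.16  0.94] clk 3.4
```

Request:
jog_arm --increments '[0,-4,0.3,0.3,3,1,0,0,-8,0.5,0.5,7,2,0.2,0,-12,0.8,0.8,11,3.5,0.4,0,-16,1,1,14,5,0.5,0,-20,1.3,1.3,17,6,0.6,0,-24,1.6,1.6,20,7,0.7,0,-28,1.9,1.8,23,8,0.8,0,-32,2.1,2,26,9,0.9,0,-35,2.3,2.2,28,10,0.9,0,-37.4,2.5,2.5,28.7,10.2,0.9,0,-37.4,2.5,2.5,28.7,10.2,0.9,0,-37.4,2.5,2.5,28.7,10.2,0.9,0,-37.4,2.5,2.5,28.7,10.2,0.9]'

```text
clock: 4.7
eef_pos: [578.5, -202.9, 222.6]
tool_rot: [-2.634, -0.169, 1.695]
force: [-0.1, 0.2, -1.1]
width: 14.9
gripper_force: 59.4
```

Run:
```python
from h import *
p,R=ringpose(54,1.3);inc(p,R)
t=cv2.cvtColor(ctrl.get_image("top"),cv2.COLOR_RGB2BGR);s=cv2.cvtColor(ctrl.get_image("scene"),cv2.COLOR_RGB2BGR)
cv2.imwrite("pics/t4.png",t);cv2.imwrite("pics/s4.png",s)
f=lambda im,x,y,w,h:cv2.resize(im[y:y+h,x:x+w],(400,300),interpolation=cv2.INTER_CUBIC)
cv2.imwrite("pics/m4.png",np.hstack([f(t,360,150,80,60),f(s,218,190,80,60)]))
```

```text
inc cm [-0.04  0.04 -0.63] rotvec deg [-0.53 -0.02  0.02] clk 4.7
```

View pics/m4.png

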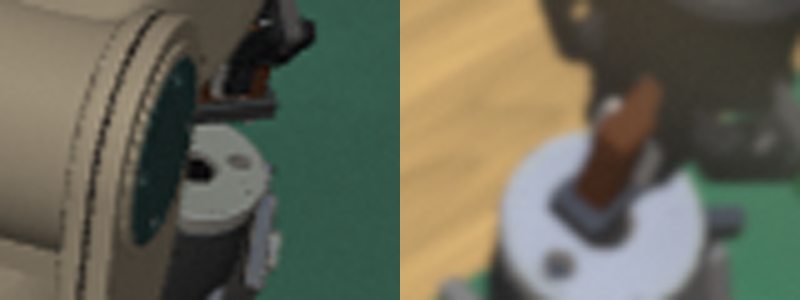

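Run:
```python
from h import *
s=ctrl.read_state();R0=Rn.from_euler("xyz",s["tool_rot"]).as_matrix();p=s["eef_pos"]
for sx in(-37,37):
  for sy in(-12,12):
    for dz in(9.9,23.9):
      X=p+R0@[sx+1.3,sy,dz];u=np.array(proj("top",X));v=np.array(proj("scene",X))
      print(sx,sy,dz,((u-[360,150])*5).round(),((v-[218,190])*5+[400,0]).round())
for sx in(-30,30):
  for sy in(-8,8):
      X=p+R0@[sx+1.3,sy,-46];print("handle",sx,sy,((np.array(proj("scene",X))-[218,190])*5+[400,0]).round())
for h in(C+H/2,C-H/2): print(((np.array(proj("top",h))-[360,150])*5).round(),((np.array(proj("scene",h))-[218,190])*5+[400,0]).round())
```

```text
-37 -12 9.9 [283. 101.] [541. 196.]
-37 -12 23.9 [278. 118.] [536. 211.]
-37 12 9.9 [270.  71.] [589. 238.]
-37 12 23.9 [265.  88.] [583. 252.]
37 -12 9.9 [158. 112.] [667.  74.]
37 -12 23.9 [153. 129.] [660.  90.]
37 12 9.9 [146.  82.] [713. 113.]
37 12 23.9 [141.  99.] [705. 129.]
handle -30 -8 [586. 128.]
handle -30 8 [620. 157.]
handle 30 -8 [692.  25.]
handle 30 8 [725.  53.]
[149. 170.] [645. 178.]
[238. 160.] [558. 265.]
```

Run:
```python
import cv2,numpy as np
t=cv2.imread("pics/t4.png");s=cv2.imread("pics/s4.png")
f=lambda im,x,y,w,h:cv2.resize(im[y:y+h,x:x+w],(400,400),interpolation=cv2.INTER_CUBIC)
cv2.imwrite("pics/m5.png",np.hstack([f(t,390,160,30,30),f(s,240,205,50,50)]))
```

```text
(no output)
```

View pics/m5.png

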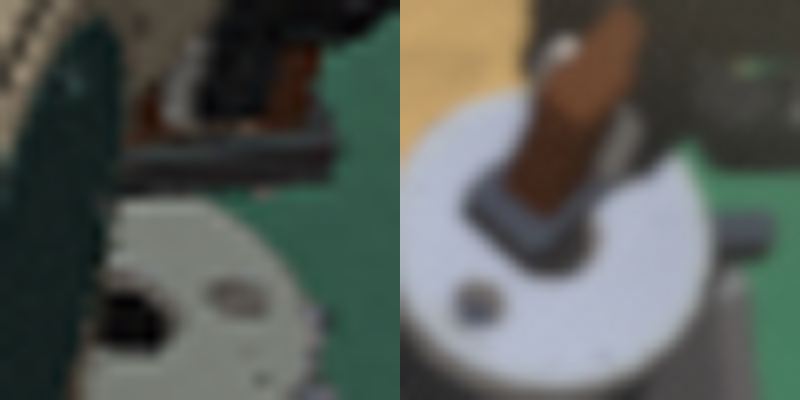

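Run:
```python
from h import *
s=ctrl.read_state();R0=Rn.from_euler("xyz",s["tool_rot"]).as_matrix();p=s["eef_pos"]
S=lambda x,y:(240+(x-400)/8,205+y/8);T=lambda x,y:(390+x/13.333,160+y/13.333)
for a,b in((S(468,195),T(333,143)),(S(467,210),T(329,182))): print((R0.T@(tri(a,b)-p)).round(1))
m=lambda n,X:np.array(proj(n,X))
for sy in(-8,8):
  X=p+R0@[-28.7,sy,9.9];u=m("scene",X);print("handle base",(u-[240,205])*8+[400,0])
print("hole b in tool",(R0.T@(C-H/2-p)).round(1), (R0.T@(C+H/2-p)).round(1))
```

```text
[-31.9  -9.9  13.4]
[-31.8 -10.3  23.7]
handle base [482.80087998 185.90111946]
handle base [533.57819599 229.78246084]
hole b in tool [-26.5   1.2  72. ] [28.2  1.2 72.9]
```

Run:
```python
from h import *
p,R=ringpose(19,4.4);inc(p,R)
```

```text
inc cm [-0.36  0.08  2.95] rotvec deg [-0.49  0.04  0.04] clk 4.8
```

Request:
jog_arm --increments '[0,-0.3,0,0.8,-0.5,0,0,0,-0.36,0.08,1.6,-0.5,0,0,0,-0.36,0.08,2.4,-0.5,0,0,0,-0.36,0.08,2.95,-0.5,0,0,0,-0.36,0.08,2.95,-0.5,0,0,0,-0.36,0.08,2.95,-0.5,0,0,0,-0.36,0.08,2.95,-0.5,0,0]'

```text
clock: 5.5
eef_pos: [565.3, -205.4, 197.1]
tool_rot: [-2.644, -0.166, 1.694]
force: [0.5, 0.6, -2.8]
width: 15.2
gripper_force: 59.4
```

Run:
```python
from h import *
p,R=ringpose(19,4.4);inc(p,R);p,R=ringpose(0,4.4);inc(p,R)
t=cv2.cvtColor(ctrl.get_image("top"),cv2.COLOR_RGB2BGR);s=cv2.cvtColor(ctrl.get_image("scene"),cv2.COLOR_RGB2BGR)
f=lambda im,x,y,w,h:cv2.resize(im[y:y+h,x:x+w],(400,400),interpolation=cv2.INTER_CUBIC)
cv2.imwrite("pics/m6.png",np.hstack([f(t,385,160,40,40),f(s,235,205,50,50)]))
print(ctrl.read_state()["force"])
```

```text
inc cm [0.16 0.03 0.04] rotvec deg [ 0.03  0.07 -0.08] clk 5.5
inc cm [0.16 0.03 1.94] rotvec deg [ 0.03  0.07 -0.08] clk 5.5
[ 0.19931544  0.40839886 -2.33304798]
```

View pics/m6.png

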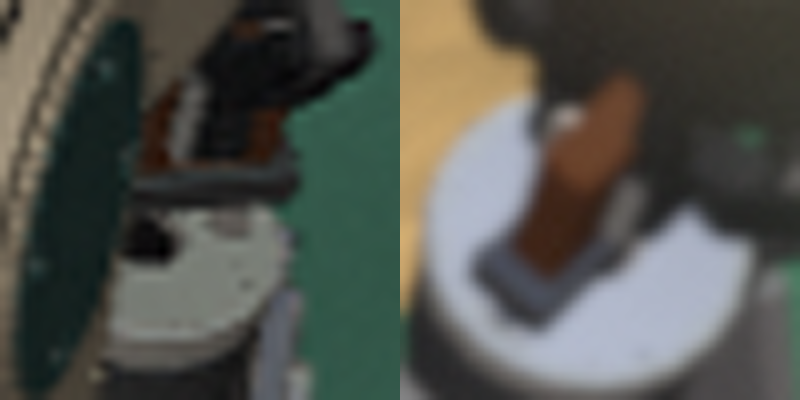

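Run:
```python
from h import *
s=ctrl.read_state();R0=Rn.from_euler("xyz",s["tool_rot"]).as_matrix();p=s["eef_pos"]
S=lambda x,y:(235+(x-400)/8,205+y/8);T=lambda x,y:(385+x/10,160+y/10)
for a,b in((S(477,258),T(299,163)),(S(475,274),T(298,190))): print((R0.T@(tri(a,b)-p)).round(1))
print("hole b in tool",(R0.T@(C-H/2-p)).round(1), (R0.T@(C+H/2-p)).round(1))
for off in(2,4.4):
  for d in (27,33,37.9): print(off,d,(np.array(proj("top",p+R0@[-27+off,0,d]))-[385,160])*10)
```

```text
[-32.9  -9.    9.5]
[-33.5  -9.3  19.5]
hole b in tool [-21.2   0.4  42.8] [33.5  0.3 43.6]
2 27 [250.21206782 183.81486839]
2 33 [245.95156817 197.8753888 ]
2 37.9 [242.49167471 209.29374505]
4.4 27 [242.36645845 184.54375313]
4.4 33 [238.12895172 198.60629868]
4.4 37.9 [234.68773639 210.02627994]
```

Request:
jog_arm --increments '[0,0.15,0,0.3,0,0,0,0,0.15,0,0.6,0,0,0,0,0.15,0,0.8,0,0,0,0,0.15,0,1.0,0,0,0,0,0.15,0,1.2,0,0,0,0,0.15,0,1.2,0,0,0,0,0.15,0,1.2,0,0,0]'

```text
clock: 6.3
eef_pos: [558.9, -202.9, 186.8]
tool_rot: [-2.643, -0.167, 1.694]
force: [1.2, 0.3, -3.2]
width: 15.3
gripper_force: 59.4
```

Run:
```python
from h import *
p,R=ringpose(0,4.4);inc(p,R)
s=ctrl.read_state();R0=Rn.from_euler("xyz",s["tool_rot"]).as_matrix();print(R0.T@s["force"],s["torque"])
```

```text
inc cm [0.01 0.05 0.7 ] rotvec deg [-0.    0.05 -0.09] clk 6.3
[-0.36262315  2.58666432  2.18066069] [-0.18815069 -0.79799762 -0.02905133]
```

Request:
jog_arm --increments '[0,0,0,0.2,0,0,0,0,0,0,0.4,0,0,0,0,0,0,0.5,0,0,0,0,0,0,0.6,0,0,0,0,0,0,0.6,0,0,0,0,0,0,0.6,0,0,0]'

```text
clock: 6.9
eef_pos: [556.1, -202.4, 182.1]
tool_rot: [-2.644, -0.166, 1.694]
force: [2.0, -0.2, 3.0]
width: 15.1
gripper_force: 60.0
```

Run:
```python
from h import *
p,R=ringpose(0,4.4);inc(p,R)
s=ctrl.read_state();R0=Rn.from_euler("xyz",s["tool_rot"]).as_matrix();print(R0.T@s["force"],s["torque"])
print(R0[:,1], ctrl.read_state()["qpos"])
```

```text
inc cm [0.01 0.05 0.16] rotvec deg [ 0.03  0.07 -0.08] clk 6.9
[ 0.0707223   0.24104838 -3.62136854] [ 0.05345393 -0.52781826  0.01492008]
[ 0.86224931  0.1864995  -0.47089708] [ 0.10551031  0.92644289  0.36219164  1.22646239 -0.1716422   1.54562667
  0.62131758]
```

Request:
jog_arm --increments '[0,0.01,-0.04,-0.1,0,0,5,0,0.02,-0.08,-0.1,0,0,10,0,0.03,-0.12,-0.1,0,0,15,0,0.04,-0.15,-0.1,0,0,20,0,0.06,-0.19,-0.1,0,0,25,0,0.08,-0.22,-0.1,0,0,30,0,0.08,-0.22,-0.1,0,0,30,0,0.08,-0.22,-0.1,0,0,30]'

```text
clock: 7.7
eef_pos: [553.9, -202.0, 183.5]
tool_rot: [-2.624, 0.092, 1.239]
force: [-1.2, -0.1, -0.9]
width: 15.1
gripper_force: 59.7
```

```bash
cat > st.py <<'E'
from h import *
p,R=ringpose(0,0);s=ctrl.read_state();R0=Rn.from_euler("xyz",s["tool_rot"]).as_matrix()
print("F tool",(R0.T@s["force"]).round(1),"M tool",(R0.T@s["torque"]).round(2),"ring centre in tool",(R0.T@(C-s["eef_pos"])).round(1),"turned",np.degrees(Rn.from_matrix(R.T@R0).as_rotvec()).round(1))
E
python3 st.py
```

```text
F tool [-0.4 -0.5  1.4] M tool [-0.28 -0.05 -0.03] ring centre in tool [ 4.7  0.9 25.6] turned [ 0.1 -0.1 30. ]
```

Request:
jog_arm --increments '[0,0.01,-0.04,0,0,0,5,0,0.02,-0.08,0,0,0,10,0,0.03,-0.12,0,0,0,15,0,0.04,-0.15,0,0,0,20,0,0.04,-0.15,0,0,0,20,0,0.04,-0.15,0,0,0,20]'

```text
clock: 8.3
eef_pos: [552.7, -201.1, 184.3]
tool_rot: [-2.678, 0.257, 0.927]
force: [-3.0, 0.7, 0.7]
width: 15.5
gripper_force: 59.7
```

```bash
python3 st.py
python3 - <<'E'
from h import *
t=cv2.cvtColor(ctrl.get_image("top"),cv2.COLOR_RGB2BGR);s=cv2.cvtColor(ctrl.get_image("scene"),cv2.COLOR_RGB2BGR)
f=lambda im,x,y,w,h:cv2.resize(im[y:y+h,x:x+w],(400,400),interpolation=cv2.INTER_CUBIC)
cv2.imwrite("pics/m7.png",np.hstack([f(t,365,150,60,60),f(s,225,200,70,70)]))
E
```

```text
F tool [-1.4 -2.7  0.9] M tool [ 0.18 -0.12 -0.08] ring centre in tool [ 4.9  0.9 25.6] turned [ 0.1 -0.  49.9]
```

View pics/m7.png

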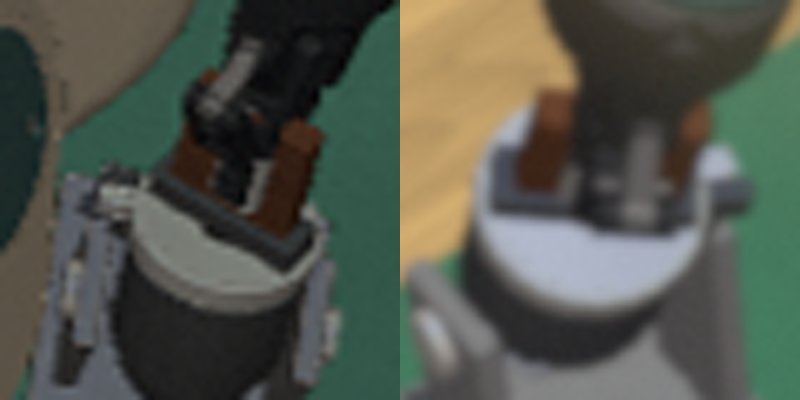

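Request:
jog_arm --increments '[0,0.01,-0.03,0,0,0,4,0,0.02,-0.06,0,0,0,8,0,0.02,-0.06,0,0,0,8,0,0.02,-0.06,0,0,0,8]'

```text
clock: 8.8
eef_pos: [552.9, -200.3, 184.5]
tool_rot: [-2.716, 0.315, 0.799]
force: [-4.0, -2.0, 1.3]
width: 15.6
gripper_force: 125.3
```

```bash
python3 st.py
```

```text
F tool [-4.5 -1.3  0.7] M tool [ 0.08 -0.57 -2.71] ring centre in tool [ 4.3  0.7 25.8] turned [ 0.  -0.1 57.7]
```

Request:
jog_arm --increments '[0,0,0,0,0,0,0.5,0,0,0,0,0,0,0.5,0,0,0,0,0,0,0.5,0,0,0,0,0,0,0,0,-0.01,0.04,0,0,0,-5,0,-0.02,0.08,0,0,0,-10,0,-0.02,0.08,0,0,0,-10,0,-0.02,0.08,0,0,0,-10]'

```text
clock: 9.6
eef_pos: [554.0, -201.3, 183.8]
tool_rot: [-2.675, 0.242, 0.951]
force: [0.2, 0.4, -2.0]
width: 15.6
gripper_force: 60.3
```

```bash
python3 st.py
```

```text
F tool [0.9 0.7 1.7] M tool [-0.5   0.64 -0.03] ring centre in tool [ 4.  -0.2 25.8] turned [-0.1  0.  48.4]
```

Request:
jog_arm --increments '[0,0,0,-0.5,0,0,0,0,0,0,-1,0,0,0,0,0,0,-1.5,0,0,0,0,0,0,-2.2,0,0,0,0,0,0,-4,0,0,0,0,0,0,-7,0,0,0,0,0,0,-9,0,0,0,0,0,0,-9,0,0,0,0,0,0,-9,0,0,0]'

```text
clock: 10.5
eef_pos: [597.5, -209.3, 261.8]
tool_rot: [-2.673, 0.242, 0.956]
force: [0.8, -0.6, -3.2]
width: 15.3
gripper_force: 60.2
```

Run:
```python
from h import *
y=[np.cos(np.radians(10.6)),np.sin(np.radians(10.6)),0]
inc([489,159.2,250],Rt([0,0,-1],y))
t=cv2.cvtColor(ctrl.get_image("top"),cv2.COLOR_RGB2BGR);s=cv2.cvtColor(ctrl.get_image("scene"),cv2.COLOR_RGB2BGR)
f=lambda im,x,y,w,h:cv2.resize(im[y:y+h,x:x+w],(400,400),interpolation=cv2.INTER_CUBIC)
cv2.imwrite("pics/m8.png",np.hstack([f(t,360,130,80,80),f(s,220,170,100,100)]))
```

```text
inc cm [ 23.44 -28.93   9.53] rotvec deg [-30.82   2.19 -47.99] clk 10.5
```

View pics/m8.png

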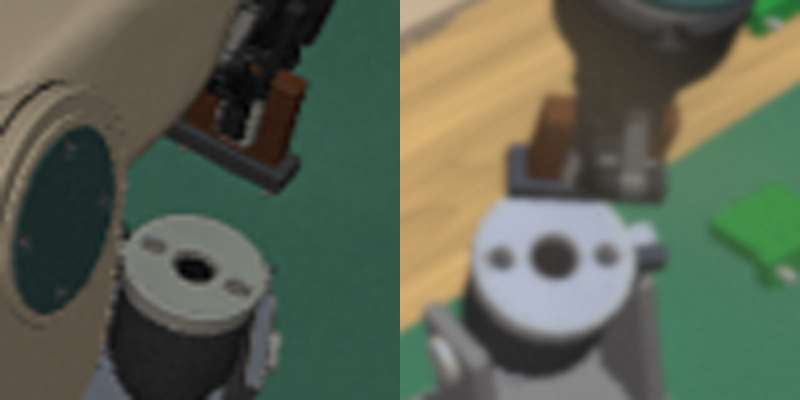

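Request:
jog_arm --increments '[0,2.3,-2.9,1,-3.1,0.2,-4.8,0,4.7,-5.8,1.9,-6.2,0.4,-9.6,0,7,-8.7,2.9,-9.2,0.7,-14.4,0,9.4,-11.6,3.8,-12.3,0.9,-19.2,0,11.7,-14.5,4.8,-15.4,1.1,-24,0,14.1,-17.4,5.7,-18.5,1.3,-28.8,0,16.4,-20.2,6.7,-21.6,1.5,-33.6,0,18.8,-23.1,7.6,-24.6,1.8,-38.4,0,21.1,-26,8.6,-27.7,2,-43.2,0,23.4,-28.9,9.5,-30.8,2.2,-48,0,23.4,-28.9,9.5,-30.8,2.2,-48,0,23.4,-28.9,9.5,-30.8,2.2,-48,0,23.4,-28.9,9.5,-30.8,2.2,-48,0,23.4,-28.9,9.5,-30.8,2.2,-48]'

```text
clock: 12.0
eef_pos: [489.5, 157.3, 250.4]
tool_rot: [-3.141, 0.0, 1.754]
force: [-0.5, -0.3, -2.6]
width: 15.4
gripper_force: 60.0
```

Run:
```python
from h import *
R=Rn.from_euler("xyz",[np.pi,0,1.753]).as_matrix()
inc([486.4,159,150],R);inc([486.4,159,101],R)
```

```text
inc cm [ 0.23 -0.26 10.04] rotvec deg [-0.06  0.03  0.04] clk 12.0
inc cm [ 0.23 -0.26 14.94] rotvec deg [-0.06  0.03  0.04] clk 12.0
```

Request:
jog_arm --increments '[0,0.23,-0.26,3,0,0,0,0,0.23,-0.26,6,0,0,0,0,0.23,-0.26,8.5,0,0,0,0,0.23,-0.26,10,0,0,0,0,0.23,-0.26,10,0,0,0,0,0.23,-0.26,10,0,0,0]'

```text
clock: 12.6
eef_pos: [486.8, 159.8, 150.8]
tool_rot: [-3.141, 0.0, 1.755]
force: [0.2, -0.8, -2.3]
width: 15.6
gripper_force: 59.8
```

Run:
```python
from h import *
R=Rn.from_euler("xyz",[np.pi,0,1.753]).as_matrix()
inc([486.4,159,101],R)
```

```text
inc cm [-0.07 -0.05  4.98] rotvec deg [-0.03  0.    0.09] clk 12.6
```

Request:
jog_arm --increments '[0,-0.07,-0.05,1,0,0,0,0,-0.07,-0.05,2,0,0,0,0,-0.07,-0.05,3,0,0,0,0,-0.07,-0.05,4,0,0,0,0,-0.07,-0.05,4.6,0,0,0,0,-0.07,-0.05,4.9,0,0,0,0,-0.07,-0.05,4.95,0,0,0,0,-0.07,-0.05,4.95,0,0,0,0,-0.07,-0.05,4.95,0,0,0]'

```text
clock: 13.5
eef_pos: [486.1, 160.1, 101.5]
tool_rot: [3.141, -0.001, 1.756]
force: [0.2, 0.8, -1.9]
width: 15.6
gripper_force: 60.0
```

Lower in half-millimetre steps to contact.

Request:
jog_arm --increments '[0,0,0,0.1,0,0,0,0,0,0,0.2,0,0,0,0,0,0,0.2,0,0,0]'

```text
clock: 13.8
eef_pos: [485.7, 160.0, 99.2]
tool_rot: [-3.141, -0.001, 1.756]
force: [0.1, 0.0, -2.1]
width: 15.4
gripper_force: 60.0
```

Request:
jog_arm --increments '[0,0,0,0.05,0,0,0,0,0,0,0.1,0,0,0,0,0,0,0.1,0,0,0]'

```text
clock: 14.1
eef_pos: [485.8, 159.9, 99.0]
tool_rot: [-3.142, -0.001, 1.756]
force: [-2.1, -0.5, 6.0]
width: 15.3
gripper_force: 61.4
```

Request:
jog_arm --increments '[2.5,0,0,0,0,0,0,2.5,0,0,0,0,0,0,4,0,0,0,0,0,0,6,0,0,0,0,0,0,8,0,0,0,0,0,0,8,0,0,0,0,0,0,8,0,0,0,0,0,0,8,0,0,-1.5,0,0,0,8,0,0,-4,0,0,0,8,0,0,-7,0,0,0,8,0,0,-11,0,0,0,8,0,0,-15,0,0,0,8,0,0,-15,0,0,0,8,0,0,-15,0,0,0]'

```text
clock: 15.5
eef_pos: [486.0, 160.1, 248.8]
tool_rot: [3.14, -0.001, 1.757]
force: [0.1, 0.1, 0.4]
width: 80.2
gripper_force: 0.0
```

Request:
jog_arm --increments '[8,20,0,0,0,0,0,8,20,0,0,0,0,0,8,20,0,0,0,0,0,8,20,0,0,0,0,0,8,20,0,0,0,0,0,8,20,0,0,0,0,0,8,20,0,0,0,0,0]'

```text
clock: 16.2
eef_pos: [448.8, 354.6, 247.1]
tool_rot: [-3.139, 0.002, 1.755]
force: [0.6, -0.0, 1.0]
width: 80.1
gripper_force: 0.0
```

Run:
```python
from h import *
t0=cv2.imread("pics/top0.png");s0=cv2.imread("pics/scene0.png")
for n,o,(x,y,w,h) in(("top",t0,(260,180,45,55)),("scene",s0,(322,150,65,72))):
    i=cv2.cvtColor(ctrl.get_image(n),cv2.COLOR_RGB2BGR);cv2.imwrite(f"pics/{n}9.png",i)
    a=cv2.cvtColor(i,6)[y:y+h,x:x+w];b=cv2.cvtColor(o,6)[y:y+h,x:x+w]
    d=cv2.absdiff(a,b)>40;print(n,d.sum(),np.argwhere(d).mean(0) if d.any() else "", cv2.phaseCorrelate(np.float32(a),np.float32(b)))
```

```text
top 3 [34. 12.] ((0.5626411158083648, 0.120587186122183), 1.012102066146003)
scene 0  ((-0.33477920657984583, -0.06297212770714822), 0.9104960719008505)
```

The pictures match the start almost exactly: the spanner is back upright on the rail.

```bash
python3 -c "
from cell import ctrl
print(ctrl.finish_job())"
```

```text
the job is handed in; nothing more can be done
None
```

I turned the ring clockwise with the spanner until it was hard against its stop, put the spanner back upright on the rail and let go, then handed the job in at about 16 s; no verdict was returned.

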